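Catch the falling incubator cover and lower it shut

TASK

The dish incubator is loaded, so close its hinged amber cover: with a finger behind it, tip the standing cover towards the front, catch it on a finger under its inner side as soon as it starts to fall (before it is half-way down), and keep it resting on that finger as you lower it fully shut. Set it down without letting it bump on the housing, and never pinch or grip it between the fingers. Leave the bottle, the jar and the dish stack where they are, and finish with the hand clear.

Things in the scene. Friction and masses are not known exactly. Their poses are not given: they have to be found in the camera images.
- incubator: white dish incubator fixed to the bench, open well on top. Origin on the bench surface; x axis points from its front to its hinge side (roughly away from the robot), z up. Housing from x = -70 (front face) to +85, y = -110 to +110, 109 mm high. The shut cover sticks out 35 mm beyond the front face as a lip along its whole width, with free space below down to the bench
- cover (a joint): angle of the cover in rad: 0 = shut, flat on the housing; 1.57 = standing upright; stop at 1.78. It starts standing, leaning slightly back (1.60 to 1.75). The hinge is only slightly stiff: above about 1.4 the cover stays where it is left, somewhere between 1.2 and 1.4 (hidden mass varies) it begins to fall shut by itself, quickly and without damper
- hinge (a point): point on the hinge line, mid-width, in the plane of the cover's underside: 65 mm behind the incubator's origin (its +x) and 110.5 mm above the bench. The hinge line runs along the incubator's y axis
- lip (a point): middle of the cover's free edge, in the plane of its inner face, 170 mm from the hinge line; moves with the cover. The inner face (underside when shut, facing the front and the robot when standing) is a grey panel 210 mm wide, 6 mm thick, on which a finger carries the cover with about 0.5 to 3 N at the free edge. Frame: -x from hinge to free edge, y along the hinge, z out of the amber face
- outer (a point): point on the cover's amber outer face (top when shut, back side when standing), mid-width, 100 mm from the hinge line, 9 mm off the plane of the inner face; a finger tips the cover forward from this side. Amber panel 200 mm wide, 3 mm thick, fixed on the grey one and ending 8 mm short of the free edge. Whole cover 9 mm thick, about 0.45 kg
- bottle: loose amber bottle with blue cap, diameter 60, height 130 mm, bystander beside the incubator; origin at the centre of its underside
- dishes: loose stack of four pink dishes, diameter 90, height 60 mm, bystander beside the incubator; origin at the centre of its underside
- jar: loose orange jar with white cap, diameter 56, height 70 mm, bystander beside the incubator; origin at the centre of its underside

How it is judged (in metres and radians):
On the way, in this order (a step that is already met when the one before it is completed fails the run):
1. the cover is tipped forward from its open rest (value of joint cover below 1.45 rad).
2. the cover rests caught on a finger at its inner side before it is half-way down (value of joint cover between 0.6 and 1.2 rad and contact force between the fingers and cover_c1 above 0.25 N), for 0.15 s.
3. the cover, still on the finger, is nearly down (value of joint cover between 0.04 and 0.3 rad and contact force between the fingers and cover_c1 above 0.25 N), for 0.05 s.
4. the cover is shut (value of joint cover below 0.03 rad), for 0.2 s.
At the end, for the whole second after the job is handed in: the cover is fully shut (joint below 0.03 rad) and at rest; bottle, dish stack and jar within 15 mm of where they were (value of joint cover below 0.03 rad and velocity of joint cover between -0.05 and 0.05 rad/s and distance of each of bottle, dishes, jar from where it was at the start of the episode below 0.015 m); the robot touches nothing.
It fails at once if the cover bumps down: it closes faster than 1.2 rad/s (0.2 m/s at the lip) over the last 0.2 rad (value of joint cover below 0.2 rad and velocity of joint cover below -1.2 rad/s).
It fails at once if the cover is pinched: pressed by over 2.5 N on both faces at once (contact force between the fingers and cover_c2 above 2.5 N and contact force between the fingers and cover_c1 above 2.5 N).
It fails at once if a bystander is pushed or lifted more than 15 mm, or tipped (distance of any of bottle, dishes, jar from where it was at the start of the episode above 0.015 m or angle between any of bottle, dishes, jar's own z axis and vertical above 0.25 rad).
It also fails if it takes over 42 s, if anything falls off the work surface, if the arm or the gripper's body presses on something with over 40 N, if the wrist force passes 120 N, or if a joint passes its speed limit or range.

ROBOT

A 6-joint arm with a two-finger parallel gripper is mounted at the origin on the work surface. World frame = base frame: x ahead of the robot, y to its left, z up, the work surface at z = 0. Lengths are in mm, angles in rad, forces in N, time in s.
With the tool pointing down it reaches from about 275 to 1000 mm from the base axis. Payload 8.4 kg.
Tool frame: the origin (TCP) lies midway between the tips of the shut fingers; the grasp point (between the pads) lies grip_depth behind it (grip_depth is the distance from the TCP to the grasp point, in mm); z points along the fingers, y is the line along which they close (so a half turn about z gives the same grasp; the last joint's range is limited). The gripper opens to 85 mm and grips with 20 to 120 N. Pads are 22 mm wide; open, the fingers measure 114 mm over their backs; the gripper's body (76 mm by 85 mm) begins 54 mm behind the grasp point. The pads swing forward as they close: fully open they stand 13 mm farther back than shut.
Start: joints at [-1.153, 0.353, 1.633, -0, 1.155, -0.002], TCP at [254.735, -570.735, 231.281] pointing down, gripper open.
Joint ranges: [-2.63, 2.63], [-0.92, 2.1], [0.06, 2.66], [-1.3, 4.44], [0, 2.69], [-3.02, 3.02]. Speed limits (rad/s): [2.22, 2.22, 2.79, 3.14, 3.14, 3.14].

INTERFACE

Orientations are given as [roll, pitch, yaw] about the fixed x, y, z axes, in that order (R = Rz(yaw) Ry(pitch) Rx(roll)).
In Python, from rig import * gives the robot as it stands.
- The arm moves only by the shell command python3 -m creep 'ROWS' [FORCE]. ROWS is JSON, a list of rows, each an object of numbers: "x", "y", "z": the shift along the tool's x, y, z in mm; "rx", "ry", "rz": the turn, a rotation vector about the tool's x, y, z in rad; "hand": the finger opening in mm, from 0 to 85.4. A call has 1 to 20 rows; each row shifts and turns the commanded pose from where the row before left it, along the tool's axes as they then stand; what a row does not reach is not made up. A row lasts 1/8 s, in which the tool goes at most 62.5 mm and 10.7 degrees, less where a joint would pass 70% of its speed; a pose out of reach is approached as far as the arm can. A call with a gripper value outside its range is refused whole. The fingers move at their own pace and stop on an object; FORCE is the grip in N (left out, the last holds). Time passes only in rows, so rows that do not move let the fingers close. It gives the time, the measured TCP pose, the force, the opening and the grip force at its end, in the units of the state.
- sense(): the state, without advancing time (a new reading comes with each control period).
- grab_frame(name): name is "scene" or "top" or "wrist"; returns the picture (420x560x3 uint8, red, green, blue); there is no depth.
- get_calibration(name): a dict with "K" (3x3 intrinsics, pixels), "k1" (the pictures are not rectified: a ray, as slopes to the right and down, at radius r is drawn at 1 + k1 r^2 times it, then the intrinsics apply), "R" (3x3) and "t" (3): a world point X has camera coordinates R X + t. Camera axes: x right, y down, z forward; pixel columns grow to the right and rows downward; lengths in mm; the calibration is good to about 2 mm. A picture is of the moment at which its call begins: read the wrist's pose just before it. get_calibration takes no time and is no camera call; for the wrist camera it gives the pose at the moment of the call.
- sign_off(): hands the job in; it is judged then, once.
The state is a dict: "clock": time; "qpos": joint angles; "qvel": joint speeds; "joint_efforts": joint torques, N m; "eef_pos": TCP position; "tcp_rot": TCP orientation; "contact_force": force on the tool from outside, world axes, zero at the start; "wrist_torque": the same for the moment, N m; "opening": opening from 0.0 (shut) to 1.0 (fully open); "grasp_force": force on a finger pad.
Only numpy, scipy, OpenCV 4.12 (cv2) and the standard library are available. Lean on these libraries where they do the work, as an engineer would, in place of code of your own. Each camera call takes 0.05 s, during which the arm holds its last target. There are 200 camera calls.

## Working session

There is one attempt and no reset: what is moved stays moved. The work goes in short steps, Python scripts to look and compute and a shell command to move; the robot and the scene stay as the last step left them, time stands still between calls to the robot, and variables do not carry over. Pictures are saved under pics/ and viewed, at most 13 in all, crops included, and the job is handed in when it is done.

```bash
mkdir -p pics; ls; python3 - <<'E'
from rig import *
import cv2,numpy as np
s=sense();print(s)
a=grab_frame("scene");b=grab_frame("top")
np.save("scene.npy",a);np.save("top.npy",b)
cv2.imwrite("pics/scene0.png",a[:,:,::-1]);cv2.imwrite("pics/top0.png",b[:,:,::-1])
for n in("scene","top","wrist"):print(n,get_calibration(n))
E
```

```text
pics
{'clock': 0.0, 'qpos': array([-1.15342233e+00,  3.53624469e-01,  1.63414101e+00,  3.02721195e-06,
        1.15519550e+00, -2.38410349e-03]), 'qvel': array([ 6.51452651e-04,  6.52443921e-04,  2.50553021e-05, -1.12863911e-03,
        1.21686994e-03, -1.19218337e-03]), 'joint_efforts': array([ 3.70398709e-06, -6.05255413e+01, -3.42065406e+01,  5.16803811e-05,
        9.25630156e-03, -5.23994331e-06]), 'eef_pos': array([ 254.52870925, -570.30150545,  230.57352555]), 'tcp_rot': array([-3.14022433e+00, -6.03007588e-06,  4.19756868e-01]), 'contact_force': array([ 0.22344146, -0.03674292, -0.23104962]), 'wrist_torque': array([0.01950216, 0.02459323, 0.02038152]), 'grasp_force': 0.0, 'opening': 0.9990546086462084}
scene {'K': array([[380.43624945,   0.        , 276.01055981],
       [  0.        , 380.43624945, 211.89545605],
       [  0.        ,   0.        ,   1.        ]]), 'k1': -0.031300294365677855, 'R': array([[-0.92213961,  0.38680375,  0.00643359],
       [ 0.21992623,  0.53784042, -0.81385511],
       [-0.31826245, -0.74907312, -0.58103224]]), 't': array([ 517.32239287,  -57.67125537, 1190.52489191])}
top {'K': array([[479.34571809,   0.        , 281.57366051],
       [  0.        , 479.34571809, 212.74885073],
       [  0.        ,   0.        ,   1.        ]]), 'k1': -0.054722117318242364, 'R': array([[-0.02671924, -0.99958332, -0.01092141],
       [-0.99067875,  0.02793791, -0.13332328],
       [ 0.13357285,  0.00725731, -0.99101242]]), 't': array([ 54.2405471 , 554.52385318, 985.63038435])}
wrist {'K': array([[305.62995088,   0.        , 279.34367713],
       [  0.        , 305.62995088, 207.23322493],
       [  0.        ,   0.        ,   1.        ]]), 'k1': 0.015966039518014015, 'R': array([[ 0.40765048, -0.91313701, -0.0013748 ],
       [-0.86974196, -0.38873543,  0.30402909],
       [-0.27815465, -0.12274188, -0.95266176]]), 't': array([-622.5576884 ,  -39.76720251,  379.84850736])}
```

View pics/scene0.png

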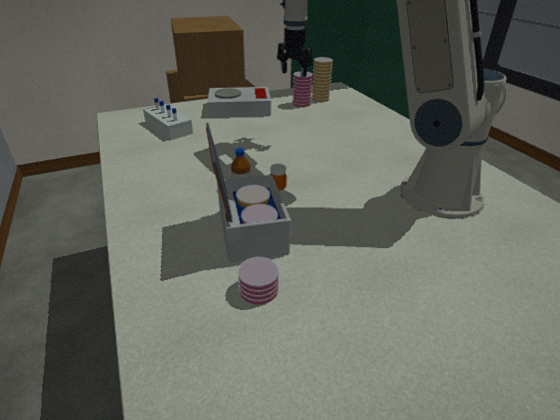

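View pics/top0.png

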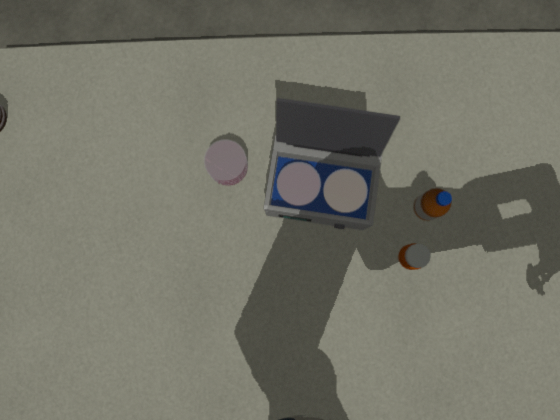

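The scene view shows the incubator at about (255,220), with the cover standing on its far side, the dishes at (258,280), the bottle at (241,162) and the jar at (279,177). In the top view (up is +x, left is +y) the housing spans about (266–380, 150–228). The cover leans at (277–397, 100–157), the dishes are at (227,162), the bottle at (437,203) and the jar at (414,256).

```bash
cat > h.py <<'E'
import numpy as np,cv2
from rig import *
def ray(cal,uv):
    K,k=cal["K"],cal["k1"]
    d=np.array([(uv[0]-K[0,2])/K[0,0],(uv[1]-K[1,2])/K[1,1]]);u=d.copy()
    for _ in range(10):u=d/(1+k*u@u)
    return -cal["R"].T@cal["t"],cal["R"].T@np.array([u[0],u[1],1])
def onz(cal,uv,z):
    c,d=ray(cal,uv);return c+d*(z-c[2])/d[2]
def proj(cal,X):
    p=cal["R"]@np.asarray(X,float)+cal["t"];u=p[:2]/p[2];u=u*(1+cal["k1"]*u@u)
    return cal["K"][:2,:2]@u+cal["K"][:2,2]
E
python3 - <<'E'
from h import *
a=np.load("top.npy")[90:250,250:410]
b=np.load("scene.npy")[110:270,180:340]
a=cv2.resize(a,None,fx=3.75,fy=3.75,interpolation=cv2.INTER_CUBIC)
cv2.imwrite("pics/topc.png",cv2.convertScaleAbs(a[:,:,::-1],alpha=1.5))
b=cv2.resize(b,None,fx=3.75,fy=3.75,interpolation=cv2.INTER_CUBIC)
cv2.imwrite("pics/scenec.png",cv2.convertScaleAbs(b[:,:,::-1],alpha=1.5))
E
```

```text
(no output)
```

View pics/topc.png

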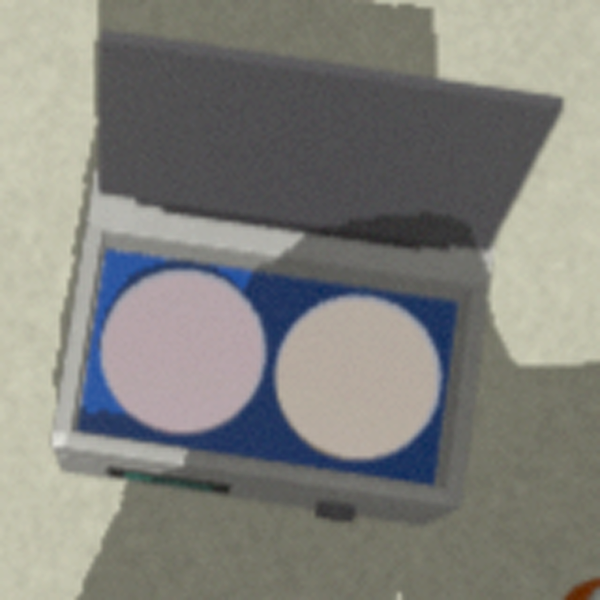

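View pics/scenec.png

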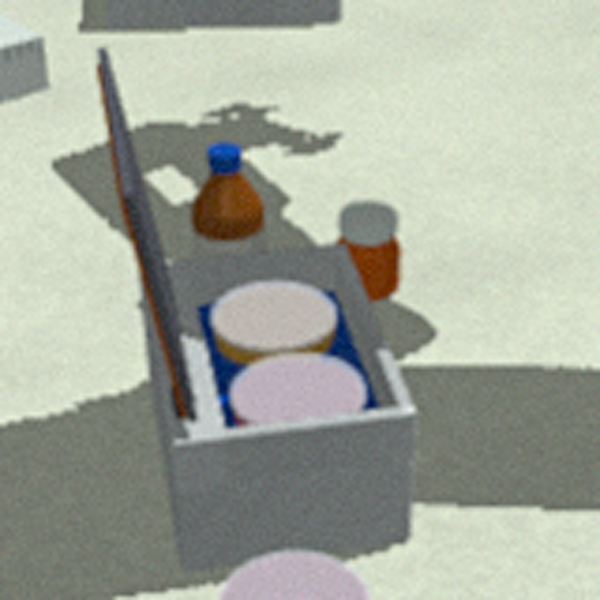

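The top crop shows the front rim corners at (57,440) and (448,507), the cover root at (100,193) and (487,250), and the cover free edge at (100,38) and (560,102). In the scene crop the +y end face of the housing has its top corners at (413,412) and (175,443), and the cover's free edge is at (103,50).

```bash
python3 - <<'E'
from h import *
ct,cs=get_calibration("top"),get_calibration("scene")
T=lambda x,y:(250+x/3.75,90+y/3.75)
S=lambda x,y:(180+x/3.75,110+y/3.75)
print("cam top",ray(ct,(280,210))[0])
FL=onz(ct,T(57,440),109);FR=onz(ct,T(448,507),109);print("FL,FR",FL,FR,np.linalg.norm(FL-FR))
HL=onz(ct,T(100,193),112);HR=onz(ct,T(487,250),112);print("H",HL,HR,np.linalg.norm(HL-HR))
print("scene FL,RL",onz(cs,S(413,412),109),onz(cs,S(175,443),109))
for n,d in(("left",HL),):pass
d=FR-FL;yaw=np.arctan2(-d[0]*-1,-d[1]) ; ey=(FL-FR)/np.linalg.norm(FL-FR);ex=np.array([ey[1],-ey[0],0]);print("yaw",np.arctan2(ex[1],ex[0]))
d=HL-HR;print("yaw hinge",np.arctan2(-d[0],d[1]))
O=(FL+FR)/2+70*ex;O[2]=0;print("origin",O,"hinge from H",(HL+HR)/2-65*ex)
# cover angle: lip corners at 170mm
for a in np.arange(1.5,1.8,.05):
  P=[O+ex*(65-170*np.cos(a))+ey*s*105+np.array([0,0,110.5+170*np.sin(a)]) for s in(1,-1)]
  print(round(a,2),[((proj(ct,p)-[250,90])*3.75).round(0) for p in P],((proj(cs,P[1])-[180,110])*3.75).round(0))
t=np.load("top.npy")
hsv=cv2.cvtColor(t,cv2.COLOR_RGB2HSV)
for p,z in(((437,203),100),((444,199),130),((416,254),70),((227,160),60)):print(p,onz(ct,p,z).round(0))
E
```

```text
cam top [ 419.15080467   31.57268321 1051.2952791 ]
FL,FR [557.93138953  70.71525759 109.        ] [ 516.43823007 -134.5205052   109.        ] 209.38815775485625
H [691.29788567  44.47910598 112.        ] [ 653.91460483 -162.14830838  112.        ] 209.98189933914145
scene FL,RL [558.78150387  78.37515469 109.        ] [705.25183758  52.35141594 109.        ]
yaw -0.19948424564711903
yaw hinge -0.17898508959968107
origin [605.79663364 -45.77409196   0.        ] hinge from H [608.89526596 -45.9539522  112.        ]
1.5 [array([ 88., 115.]), array([555., 193.])] [164.  34.]
1.55 [array([91., 97.]), array([558., 175.])] [152.  34.]
1.6 [array([95., 79.]), array([560., 156.])] [139.  35.]
1.65 [array([98., 61.]), array([563., 139.])] [126.  37.]
1.7 [array([101.,  44.]), array([565., 121.])] [113.  39.]
1.75 [array([104.,  28.]), array([567., 104.])] [100.  42.]
1.8 [array([108.,  12.]), array([568.,  88.])] [88. 45.]
(437, 203) [ 558. -275.  100.]
(444, 199) [ 561. -279.  130.]
(416, 254) [ 459. -234.   70.]
(227, 160) [669. 152.  60.]
```

```bash
cat >> h.py <<'E'
from scipy.spatial.transform import Rotation as Ro
O=np.array([608.,-46,0]);YAW=-0.178
ex=np.array([np.cos(YAW),np.sin(YAW),0]);ey=np.array([-ex[1],ex[0],0]);ez=np.array([0,0,1.])
def toW(x,y,z):return O+ex*x+ey*y+ez*z
def toI(p):d=np.asarray(p)-O;return np.array([d@ex,d@ey,d[2]])
def cov(r,n,y,a):  # radial r, n off inner face toward amber side, along y
    return toW(65-r*np.cos(a)+n*np.sin(a),y,110.5+r*np.sin(a)+n*np.cos(a))
def Rt(a,tilt=0,sx=1): # tool z along -ey, tool x along sx*(hinge->lip) at cover angle a
    x=sx*(-np.cos(a)*ex+np.sin(a)*ez);z=-ey;y=np.cross(z,x)
    return Ro.from_matrix(np.c_[x,y,z])*Ro.identity()
def delta(p,R):
    s=sense();Rc=Ro.from_euler("xyz",s["tcp_rot"])
    print("t",round(s["clock"],2),"inc",toI(s["eef_pos"]).round(1),"q",s["qpos"].round(2),"F",s["contact_force"].round(1),"op",round(s["opening"],2))
    print("shift now",Rc.inv().apply(np.asarray(p)-s["eef_pos"]).round(1),"turn",(Rc.inv()*R).as_rotvec().round(3),"shift after turn",R.inv().apply(np.asarray(p)-s["eef_pos"]).round(1))
E
python3 - <<'E'
import rig;print([n for n in dir(rig) if n[0]!='_'])
from h import *
a=1.72
for sx in(1,-1):delta([600,350,420],Rt(a,0,sx))
print(Rt(a).as_matrix().round(2))
E
```

```text
['MotionError', 'get_calibration', 'grab_frame', 'grip_depth', 'sense', 'sign_off']
t 0.1 inc [-255.  -578.6  230.6] q [-1.15  0.35  1.63 -0.    1.16 -0.  ] F [-0.4 -0.1 -0.7] op 1.0
shift now [ 690.6 -699.9 -188.5] turn [-1.658  0.725  1.531] shift after turn [ 213.6 -146.9 -966.9]
t 0.1 inc [-255.  -578.6  230.6] q [-1.15  0.35  1.63 -0.    1.16 -0.  ] F [-0.4 -0.1 -0.7] op 1.0
shift now [ 690.6 -699.9 -188.5] turn [-0.658 -1.504 -0.872] shift after turn [-213.6  146.9 -966.9]
[[ 0.15 -0.97 -0.18]
 [-0.03  0.18 -0.98]
 [ 0.99  0.15 -0.  ]]
```

```bash
python3 -m creep '[{"x":34.5,"y":-35,"z":-9.4},{"x":34.5,"y":-35,"z":-9.4},{"x":34.5,"y":-35,"z":-9.4},{"x":34.5,"y":-35,"z":-9.4},{"x":34.5,"y":-35,"z":-9.4},{"x":34.5,"y":-35,"z":-9.4},{"x":34.5,"y":-35,"z":-9.4},{"x":34.5,"y":-35,"z":-9.4},{"x":34.5,"y":-35,"z":-9.4},{"x":34.5,"y":-35,"z":-9.4},{"x":34.5,"y":-35,"z":-9.4},{"x":34.5,"y":-35,"z":-9.4},{"x":34.5,"y":-35,"z":-9.4},{"x":34.5,"y":-35,"z":-9.4},{"x":34.5,"y":-35,"z":-9.4},{"x":34.5,"y":-35,"z":-9.4},{"x":34.5,"y":-35,"z":-9.4},{"x":34.5,"y":-35,"z":-9.4},{"x":34.5,"y":-35,"z":-9.4},{"x":34.5,"y":-35,"z":-9.4}]'
python3 - <<'E'
from h import *
print(grip_depth)
for sx in(1,-1):delta([600,350,420],Rt(1.72,0,sx))
E
```

```text
18.700000000000003
t 0.1 inc [-255.  -578.6  230.6] q [-1.15  0.35  1.63 -0.    1.16 -0.  ] F [-0.4 -0.1 -0.7] op 1.0
shift now [ 690.6 -699.9 -188.5] turn [-1.658  0.725  1.531] shift after turn [ 213.6 -146.9 -966.9]
t 0.1 inc [-255.  -578.6  230.6] q [-1.15  0.35  1.63 -0.    1.16 -0.  ] F [-0.4 -0.1 -0.7] op 1.0
shift now [ 690.6 -699.9 -188.5] turn [-0.658 -1.504 -0.872] shift after turn [-213.6  146.9 -966.9]schema error: expected keys x, y, z, rx, ry, rz, hand
```

```bash
python3 -m creep '[{"x":34.5,"y":-35,"z":-9.4,"rx":0,"ry":0,"rz":0,"hand":85},{"x":34.5,"y":-35,"z":-9.4,"rx":0,"ry":0,"rz":0,"hand":85},{"x":34.5,"y":-35,"z":-9.4,"rx":0,"ry":0,"rz":0,"hand":85},{"x":34.5,"y":-35,"z":-9.4,"rx":0,"ry":0,"rz":0,"hand":85},{"x":34.5,"y":-35,"z":-9.4,"rx":0,"ry":0,"rz":0,"hand":85},{"x":34.5,"y":-35,"z":-9.4,"rx":0,"ry":0,"rz":0,"hand":85},{"x":34.5,"y":-35,"z":-9.4,"rx":0,"ry":0,"rz":0,"hand":85},{"x":34.5,"y":-35,"z":-9.4,"rx":0,"ry":0,"rz":0,"hand":85},{"x":34.5,"y":-35,"z":-9.4,"rx":0,"ry":0,"rz":0,"hand":85},{"x":34.5,"y":-35,"z":-9.4,"rx":0,"ry":0,"rz":0,"hand":85},{"x":34.5,"y":-35,"z":-9.4,"rx":0,"ry":0,"rz":0,"hand":85},{"x":34.5,"y":-35,"z":-9.4,"rx":0,"ry":0,"rz":0,"hand":85},{"x":34.5,"y":-35,"z":-9.4,"rx":0,"ry":0,"rz":0,"hand":85},{"x":34.5,"y":-35,"z":-9.4,"rx":0,"ry":0,"rz":0,"hand":85},{"x":34.5,"y":-35,"z":-9.4,"rx":0,"ry":0,"rz":0,"hand":85},{"x":34.5,"y":-35,"z":-9.4,"rx":0,"ry":0,"rz":0,"hand":85},{"x":34.5,"y":-35,"z":-9.4,"rx":0,"ry":0,"rz":0,"hand":85},{"x":34.5,"y":-35,"z":-9.4,"rx":0,"ry":0,"rz":0,"hand":85}]'
python3 - <<'E'
from h import *
for sx in(1,-1):delta([600,350,420],Rt(1.72,0,sx))
E
```

```text
clock: 2.35
eef_pos: [565.2, 259.2, 400.4]
tcp_rot: [3.141, 0.001, 0.42]
contact_force: [1.0, -0.1, 0.1]
opening: 0.996
grasp_force: 0.0
t 2.35 inc [-96.1 292.8 400.4] q [ 0.43  0.24  1.42 -0.    1.48  1.58] F [ 1.  -0.1  0.1] op 1.0
shift now [ 68.7 -68.7 -19.7] turn [-1.657  0.724  1.532] shift after turn [ 22.1 -15.  -95.5]
t 2.35 inc [-96.1 292.8 400.4] q [ 0.43  0.24  1.42 -0.    1.48  1.58] F [ 1.  -0.1  0.1] op 1.0
shift now [ 68.7 -68.7 -19.7] turn [-0.657 -1.502 -0.872] shift after turn [-22.1  15.  -95.5]
```

```bash
python3 -m creep '[{"x":0,"y":0,"z":0,"rx":-0.124,"ry":-0.084,"rz":0,"hand":85},{"x":0,"y":0,"z":0,"rx":-0.124,"ry":-0.084,"rz":0,"hand":85},{"x":0,"y":0,"z":0,"rx":-0.124,"ry":-0.084,"rz":0,"hand":85},{"x":0,"y":0,"z":0,"rx":-0.124,"ry":-0.084,"rz":0,"hand":85}]'
python3 - <<'E'
from h import *
for sx in(1,-1):delta([600,350,420],Rt(1.72,0,sx))
E
```

```text
clock: 2.85
eef_pos: [565.1, 258.0, 400.6]
tcp_rot: [2.622, 0.323, 0.333]
contact_force: [0.0, 0.3, -0.2]
opening: 0.995
grasp_force: 0.0
t 2.85 inc [-96.1 291.6 400.6] q [ 0.64  0.48  1.2  -0.42  1.89  1.75] F [ 0.   0.3 -0.2] op 0.99
shift now [ 53.6 -46.5 -70.8] turn [-1.044  0.454  1.835] shift after turn [ 21.8 -15.  -96.7]
t 2.85 inc [-96.1 291.6 400.6] q [ 0.64  0.48  1.2  -0.42  1.89  1.75] F [ 0.   0.3 -0.2] op 0.99
shift now [ 53.6 -46.5 -70.8] turn [-0.405 -0.932 -1.031] shift after turn [-21.8  15.  -96.7]
```

```bash
cat >> h.py <<'E'
def P(a,tau):return Ro.from_rotvec(ex*tau)*Rt(a,0,-1)
E
python3 - <<'E'
from h import *
a=1.72
print(cov(153,4.5,160,a),toI(cov(153,4.5,160,a)))
delta(cov(153,4.5,160,a),P(a,.25))
E
```

```text
[727.0667276   95.14803252 261.13120605] [ 92.19356109 160.         261.13120605]
t 2.85 inc [-96.1 291.6 400.6] q [ 0.64  0.48  1.2  -0.42  1.89  1.75] F [ 0.   0.3 -0.2] op 0.99
shift now [139.  129.8 189.9] turn [-0.301 -0.692 -1.073] shift after turn [ 73.5 201.4 162.1]
```

```bash
python3 -m creep '[{"x":28,"y":26,"z":38,"rx":0,"ry":0,"rz":0,"hand":85},{"x":28,"y":26,"z":38,"rx":0,"ry":0,"rz":0,"hand":85},{"x":28,"y":26,"z":38,"rx":0,"ry":0,"rz":0,"hand":85},{"x":28,"y":26,"z":38,"rx":0,"ry":0,"rz":0,"hand":85},{"x":27,"y":26,"z":38,"rx":0,"ry":0,"rz":0,"hand":85},{"x":0,"y":0,"z":0,"rx":-0.0335,"ry":-0.077,"rz":-0.119,"hand":85},{"x":0,"y":0,"z":0,"rx":-0.0335,"ry":-0.077,"rz":-0.119,"hand":85},{"x":0,"y":0,"z":0,"rx":-0.0335,"ry":-0.077,"rz":-0.119,"hand":85},{"x":0,"y":0,"z":0,"rx":-0.0335,"ry":-0.077,"rz":-0.119,"hand":85},{"x":0,"y":0,"z":0,"rx":-0.0335,"ry":-0.077,"rz":-0.119,"hand":85}]'
cat > fk.py <<'E'
from h import *
import json,os
s=sense()
f="log.json";L=json.load(open(f)) if os.path.exists(f) else [[[-1.15342233e+00,3.53624469e-01,1.63414101,3e-6,1.15519550,-2.38e-3],[254.5287,-570.3015,230.5735],[-3.14022433,0,.419756868]]]
L.append([list(s["qpos"]),list(s["eef_pos"]),list(s["tcp_rot"])]);json.dump(L,open(f,"w"))
E
python3 fk.py; python3 - <<'E'
from h import *
a=1.72
delta(cov(153,4.5,160,a),P(a,.25))
E
```

```text
clock: 4.1
eef_pos: [727.2, 95.2, 259.6]
tcp_rot: [2.732, 0.948, 0.779]
contact_force: [-0.3, -0.3, 0.2]
opening: 0.993
grasp_force: 0.0
t 4.1 inc [ 92.3 160.  259.6] q [ 0.43  0.89  0.99 -0.75  1.95  0.98] F [-0.3 -0.3  0.2] op 0.99
shift now [-1.3  0.3 -0.8] turn [-0.134 -0.309 -0.473] shift after turn [-1.5 -0.3 -0.3]
```

```bash
python3 -m creep '[{"x":0,"y":0,"z":0,"rx":-0.0335,"ry":-0.077,"rz":-0.119,"hand":85},{"x":0,"y":0,"z":0,"rx":-0.0335,"ry":-0.077,"rz":-0.119,"hand":85},{"x":0,"y":0,"z":0,"rx":-0.0335,"ry":-0.077,"rz":-0.119,"hand":85},{"x":0,"y":0,"z":0,"rx":-0.0335,"ry":-0.077,"rz":-0.119,"hand":85}]'
python3 fk.py; python3 - <<'E'
from h import *
a=1.72
delta(cov(153,4.5,160,a),P(a,.25))
im=grab_frame("top");cv2.imwrite("pics/top1.png",cv2.resize(im[20:260,180:500],None,fx=2.4,fy=2.4)[:,:,::-1])
im=grab_frame("wrist");cv2.imwrite("pics/wrist1.png",im[:,:,::-1])
E
```

```text
clock: 4.6
eef_pos: [727.1, 95.3, 259.4]
tcp_rot: [-2.606, 1.278, 1.949]
contact_force: [0.3, 0.1, -0.5]
opening: 0.997
grasp_force: 0.0
t 4.6 inc [ 92.2 160.1 259.4] q [ 0.49  0.98  1.04 -1.    2.02  0.51] F [ 0.3  0.1 -0.5] op 1.0
shift now [-1.7 -0.3 -0.3] turn [ 0.001 -0.001  0.004] shift after turn [-1.7 -0.3 -0.3]
```

View pics/wrist1.png

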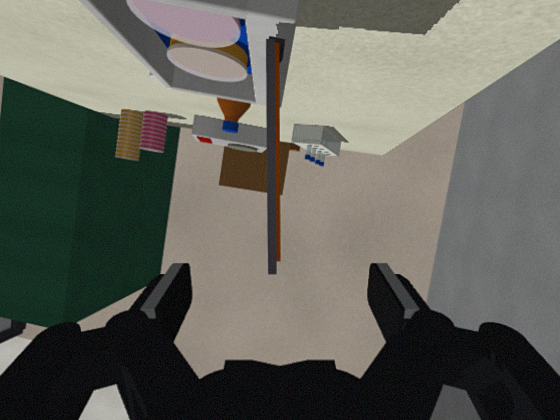

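The wrist view shows the cover edge-on and upright at column ~272, with its free edge at row ~272 and its hinge end at row ~38. It sits midway between the open fingers (185 and 375), so the assumed 1.72 rad fits. I'll check the prediction numerically.

```bash
python3 - <<'E'
from h import *
c=get_calibration("wrist")
for a in(1.68,1.72,1.76):
  print(a,[proj(c,cov(r,0,105,a)).round(0) for r in(170,85,10)])
a=1.72
for tau in(.12,):
  for y in(110,50): delta(cov(156,4.5,y,a),P(a,tau))
E
```

```text
1.68 [array([262., 275.]), array([267., 154.]), array([271.,  42.])]
1.72 [array([272., 275.]), array([272., 154.]), array([272.,  42.])]
1.76 [array([281., 275.]), array([277., 154.]), array([272.,  42.])]
t 4.7 inc [ 91.1 160.5 257.6] q [ 0.49  0.98  1.04 -1.    2.02  0.52] F [ 0.7  0.  -0.5] op 0.99
shift now [-18.8  -1.4  47.3] turn [ 0.02  -0.128  0.005] shift after turn [-12.6  -0.4  49.3]
t 4.7 inc [ 91.1 160.5 257.6] q [ 0.49  0.98  1.04 -1.    2.02  0.52] F [ 0.7  0.  -0.5] op 0.99
shift now [-33.5  -3.7 105.4] turn [ 0.02  -0.128  0.005] shift after turn [-19.7  -1.5 108.9]
```

```bash
python3 -m creep '[{"x":0,"y":0,"z":0,"rx":0.02,"ry":-0.128,"rz":0.005,"hand":85},{"x":-4,"y":-0.5,"z":24,"rx":0,"ry":0,"rz":0,"hand":85},{"x":-4,"y":-0.5,"z":24,"rx":0,"ry":0,"rz":0,"hand":85},{"x":-4,"y":-0.5,"z":24,"rx":0,"ry":0,"rz":0,"hand":85},{"x":-4,"y":-0.5,"z":24,"rx":0,"ry":0,"rz":0,"hand":85},{"x":0,"y":0,"z":0,"rx":0,"ry":0,"rz":0,"hand":38},{"x":0,"y":0,"z":0,"rx":0,"ry":0,"rz":0,"hand":38},{"x":0,"y":0,"z":0,"rx":0,"ry":0,"rz":0,"hand":38},{"x":0,"y":0,"z":0,"rx":0,"ry":0,"rz":0,"hand":38}]' 20
python3 fk.py; python3 - <<'E'
from h import *
a=1.72
delta(cov(154,4.5,62,a),P(a,.12))
im=grab_frame("wrist");cv2.imwrite("pics/wrist2.png",im[:,:,::-1])
E
```

```text
clock: 5.82
eef_pos: [710.2, 0.2, 264.2]
tcp_rot: [-2.291, 1.382, 2.251]
contact_force: [-0.5, -0.1, 0.2]
opening: 0.447
grasp_force: 0.0
t 5.83 inc [ 92.4  63.5 264.2] q [ 0.41  0.94  1.21 -1.11  1.97  0.57] F [-0.5 -0.1  0.2] op 0.45
shift now [1.9 0.2 1.8] turn [-0.    -0.004 -0.006] shift after turn [1.9 0.2 1.8]
```

View pics/wrist2.png

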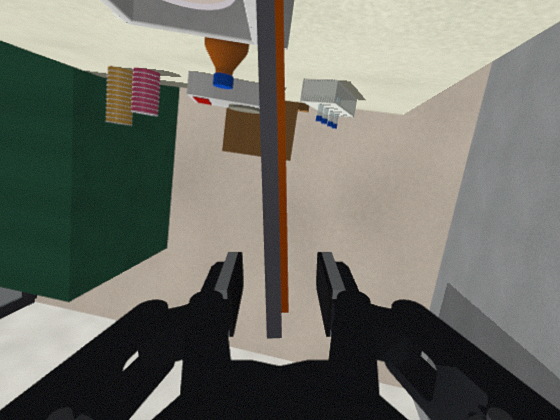

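Fingers now straddle the cover: pads at columns 240 and 318, with the slab between them at 262–287 and both sides clear. Next I'll work out the arc rows.

```bash
python3 - <<'E'
from h import *
d=.05
for h in(1.70,1.5,1.3,1.1,.9,.7,.5,.3,.1):
  p,q=cov(154,4.5,62,h),cov(154,4.5,62,h-d)
  print(h,P(h,.12).inv().apply(q-p).round(2),(P(h,.12).inv()*P(h-d,.12)).as_rotvec().round(3))
E
```

```text
1.7 [-0.03 -7.7  -0.12] [0.   0.   0.05]
1.5 [-0.04 -7.7   0.06] [ 0.   -0.    0.05]
1.3 [-0.05 -7.7   0.24] [ 0.   -0.    0.05]
1.1 [-0.05 -7.69  0.41] [0.   0.   0.05]
0.9 [-0.06 -7.68  0.57] [-0.   -0.    0.05]
0.7 [-0.06 -7.67  0.7 ] [0.   0.   0.05]
0.5 [-0.06 -7.66  0.81] [0.   0.   0.05]
0.3 [-0.05 -7.65  0.88] [ 0.   -0.    0.05]
0.1 [-0.04 -7.65  0.92] [-0.   -0.    0.05]
```

```bash
python3 -m creep '[{"x":0,"y":-7.7,"z":-0.1,"rx":0,"ry":0,"rz":0.05,"hand":38},{"x":0,"y":-7.7,"z":-0.1,"rx":0,"ry":0,"rz":0.05,"hand":38},{"x":0,"y":-7.7,"z":0,"rx":0,"ry":0,"rz":0.05,"hand":38},{"x":0,"y":-7.7,"z":0,"rx":0,"ry":0,"rz":0.05,"hand":38},{"x":0,"y":-7.7,"z":0.1,"rx":0,"ry":0,"rz":0.05,"hand":38},{"x":0,"y":-7.7,"z":0.1,"rx":0,"ry":0,"rz":0.05,"hand":38},{"x":0,"y":-7.7,"z":0.2,"rx":0,"ry":0,"rz":0.05,"hand":38}]'
python3 fk.py; python3 - <<'E'
from h import *
h=1.37
delta(cov(154,4.5,62,h),P(h,.12))
c=get_calibration("wrist")
im=grab_frame("wrist");np.save("w3.npy",im)
for a in(1.3,1.4,1.45,1.5):print(a,proj(c,cov(170,0,105,a)).round(),proj(c,cov(85,0,105,a)).round())
# orange strip columns at rows
hsv=cv2.cvtColor(im,cv2.COLOR_RGB2HSV);m=(hsv[:,:,0]<20)&(hsv[:,:,1]>170)&(hsv[:,:,2]>60)
for r in(100,160,220,280):
  x=np.where(m[r,200:360])[0]+200;print(r,x.min() if len(x) else None,x.max() if len(x) else None)
E
```

```text
clock: 6.75
eef_pos: [657.3, 9.3, 264.2]
tcp_rot: [2.112, 1.328, 0.349]
contact_force: [0.9, 0.5, 1.2]
opening: 0.445
grasp_force: 0.3
t 6.75 inc [ 38.7  63.2 264.2] q [ 0.44  0.88  1.34 -1.06  1.97  1.01] F [0.9 0.5 1.2] op 0.45
shift now [ 1.7 -0.3  1.4] turn [-0.002 -0.004 -0.008] shift after turn [ 1.7 -0.3  1.4]
1.3 [237. 336.] [247. 117.]
1.4 [280. 338.] [271. 117.]
1.45 [301. 337.] [283. 116.]
1.5 [322. 335.] [295. 115.]
100 295 305
160 244 307
220 308 314
280 315 321
```

```bash
python3 -m creep '[{"x":0,"y":-7.7,"z":0.2,"rx":0,"ry":0,"rz":0.05,"hand":38},{"x":0,"y":-7.7,"z":0.2,"rx":0,"ry":0,"rz":0.05,"hand":38},{"x":0,"y":-7.7,"z":0.3,"rx":0,"ry":0,"rz":0.05,"hand":38},{"x":0,"y":-7.7,"z":0.3,"rx":0,"ry":0,"rz":0.05,"hand":38},{"x":0,"y":-7.7,"z":0.4,"rx":0,"ry":0,"rz":0.05,"hand":38},{"x":0,"y":-7.7,"z":0.4,"rx":0,"ry":0,"rz":0.05,"hand":38},{"x":0,"y":-7.7,"z":0.4,"rx":0,"ry":0,"rz":0.05,"hand":38},{"x":0,"y":0,"z":0,"rx":0,"ry":0,"rz":0,"hand":38},{"x":0,"y":0,"z":0,"rx":0,"ry":0,"rz":0,"hand":38}]'
python3 fk.py; python3 - <<'E'
from h import *
h=1.02
delta(cov(154,4.5,62,h),P(h,.12))
c=get_calibration("wrist")
im=grab_frame("wrist");cv2.imwrite("pics/wrist4.png",im[:,:,::-1])
for a in(.85,.93,1.0,1.1):print(a,proj(c,cov(170,0,105,a)).round(),proj(c,cov(85,0,105,a)).round())
E
```

```text
clock: 7.92
eef_pos: [608.1, 18.2, 245.2]
tcp_rot: [1.803, 1.003, 0.018]
contact_force: [-1.9, 1.0, -1.1]
opening: 0.449
grasp_force: 1.0
t 7.92 inc [-11.3  63.2 245.2] q [ 0.48  0.86  1.45 -1.    1.95  1.45] F [-1.9  1.  -1.1] op 0.45
shift now [ 0.6 -0.9  1.3] turn [-0.004 -0.003 -0.005] shift after turn [ 0.6 -0.9  1.3]
0.85 [191. 332.] [217. 118.]
0.93 [224. 337.] [236. 120.]
1.0 [253. 340.] [253. 121.]
1.1 [295. 340.] [278. 120.]
```

View pics/wrist4.png

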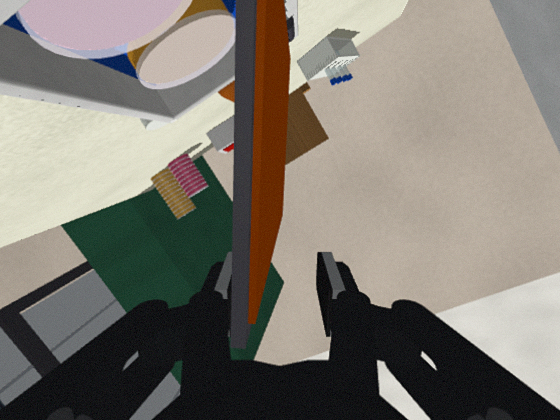

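The cover has fallen onto the front finger (its inner face meets the left pad at column ~232) and is clear of the back finger, at about 0.94 rad. Now I'll lower it.

```bash
python3 -m creep '[{"x":0,"y":-7.7,"z":0.6,"rx":0,"ry":0,"rz":0.05,"hand":38},{"x":0,"y":-7.7,"z":0.6,"rx":0,"ry":0,"rz":0.05,"hand":38},{"x":0,"y":-7.7,"z":0.6,"rx":0,"ry":0,"rz":0.05,"hand":38},{"x":0,"y":-7.7,"z":0.6,"rx":0,"ry":0,"rz":0.05,"hand":38},{"x":0,"y":-7.7,"z":0.7,"rx":0,"ry":0,"rz":0.05,"hand":38},{"x":0,"y":-7.7,"z":0.7,"rx":0,"ry":0,"rz":0.05,"hand":38},{"x":0,"y":-7.7,"z":0.7,"rx":0,"ry":0,"rz":0.05,"hand":38},{"x":0,"y":-7.7,"z":0.7,"rx":0,"ry":0,"rz":0.05,"hand":38},{"x":0,"y":-7.7,"z":0.8,"rx":0,"ry":0,"rz":0.05,"hand":38},{"x":0,"y":-7.7,"z":0.8,"rx":0,"ry":0,"rz":0.05,"hand":38},{"x":0,"y":-7.7,"z":0.8,"rx":0,"ry":0,"rz":0.05,"hand":38},{"x":0,"y":-7.7,"z":0.8,"rx":0,"ry":0,"rz":0.05,"hand":38}]'
python3 fk.py; python3 - <<'E'
from h import *
h=.42
delta(cov(154,4.5,62,h),P(h,.12))
c=get_calibration("wrist")
im=grab_frame("wrist");cv2.imwrite("pics/wrist5.png",im[:,:,::-1])
for a in(.25,.33,.4,.5):print(a,proj(c,cov(170,0,105,a)).round(),proj(c,cov(85,0,105,a)).round())
print("front-left top corner",proj(c,toW(-70,110,109)).round())
E
```

```text
clock: 9.48
eef_pos: [547.6, 28.9, 177.2]
tcp_rot: [1.706, 0.41, -0.126]
contact_force: [-1.5, -0.5, -1.7]
opening: 0.445
grasp_force: 0.9
t 9.47 inc [-72.7  63.  177.2] q [ 0.54  0.91  1.56 -0.9   1.88  2.21] F [-1.5 -0.5 -1.7] op 0.44
shift now [-1.1 -0.1  1. ] turn [-0.005 -0.    -0.007] shift after turn [-1.1 -0.1  1. ]
0.25 [189. 336.] [211. 128.]
0.33 [221. 342.] [230. 131.]
0.4 [249. 345.] [247. 132.]
0.5 [291. 348.] [272. 131.]
front-left top corner [103. 236.]
```

View pics/wrist5.png

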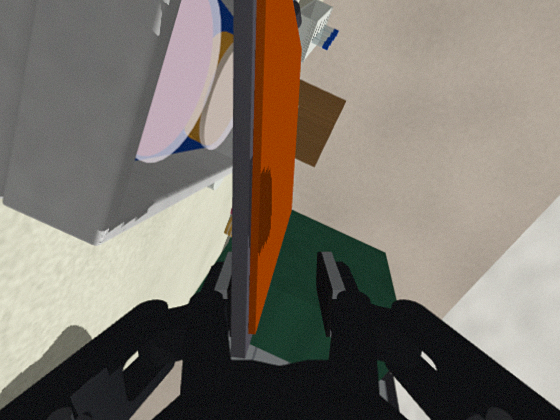

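```bash
python3 -m creep '[{"x":-1,"y":-7.7,"z":0.9,"rx":0,"ry":0,"rz":0.05,"hand":38},{"x":-1,"y":-7.7,"z":0.9,"rx":0,"ry":0,"rz":0.05,"hand":38},{"x":-1,"y":-7.7,"z":0.9,"rx":0,"ry":0,"rz":0.05,"hand":38},{"x":-1,"y":-7.7,"z":0.9,"rx":0,"ry":0,"rz":0.05,"hand":38},{"x":0,"y":-4.6,"z":0.5,"rx":0,"ry":0,"rz":0.03,"hand":38},{"x":0,"y":-4.6,"z":0.5,"rx":0,"ry":0,"rz":0.03,"hand":38},{"x":0,"y":0,"z":0,"rx":0,"ry":0,"rz":0,"hand":38}]'
python3 fk.py; python3 - <<'E'
from h import *
h=.16
delta(cov(158,4.5,62,h),P(h,.12))
c=get_calibration("wrist")
im=grab_frame("wrist");cv2.imwrite("pics/wrist6.png",im[:,:,::-1])
for a in(.04,.08,.12,.16):print(a,proj(c,cov(170,0,105,a)).round(),proj(c,cov(85,0,105,a)).round())
print("front-left top corner",proj(c,toW(-70,110,109)).round())
E
```

```text
clock: 10.4
eef_pos: [532.2, 31.7, 140.0]
tcp_rot: [1.697, 0.153, -0.16]
contact_force: [1.2, -0.4, -3.6]
opening: 0.443
grasp_force: 1.7
t 10.4 inc [-88.4  63.  140. ] q [ 0.55  0.95  1.58 -0.88  1.85  2.53] F [ 1.2 -0.4 -3.6] op 0.44
shift now [-1.9 -0.1  1. ] turn [-0.005  0.001 -0.006] shift after turn [-1.9 -0.1  1. ]
0.04 [208. 334.] [220. 123.]
0.08 [224. 337.] [230. 125.]
0.12 [240. 339.] [240. 125.]
0.16 [256. 341.] [250. 125.]
front-left top corner [190. 261.]
```

View pics/wrist6.png

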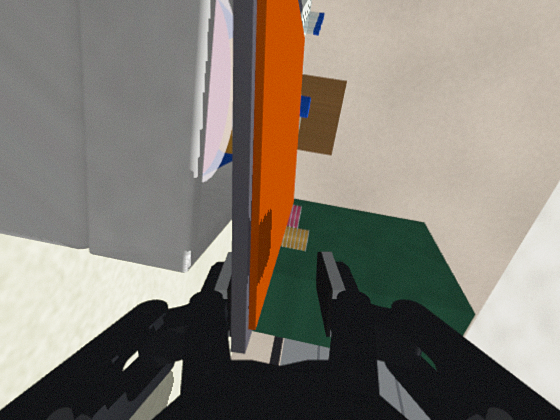

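The cover rests on the lower finger at about 0.1 rad. The housing corner at (187,272) appears about 4 mm further forward than my model, so I'll ease the finger 4 mm outward while setting the cover down.

```bash
python3 -m creep '[{"x":-1,"y":-3.1,"z":0.4,"rx":0,"ry":0,"rz":0.02,"hand":38},{"x":-1,"y":-3.1,"z":0.4,"rx":0,"ry":0,"rz":0.02,"hand":38},{"x":-1,"y":-3.1,"z":0.4,"rx":0,"ry":0,"rz":0.02,"hand":38},{"x":-1,"y":-3.1,"z":0.4,"rx":0,"ry":0,"rz":0.02,"hand":38},{"x":0,"y":-3.1,"z":0.4,"rx":0,"ry":0,"rz":0.02,"hand":38},{"x":0,"y":-3.1,"z":0.4,"rx":0,"ry":0,"rz":0.02,"hand":38},{"x":0,"y":-3.1,"z":0.4,"rx":0,"ry":0,"rz":0.02,"hand":38},{"x":0,"y":0,"z":0,"rx":0,"ry":0,"rz":0,"hand":38}]'
python3 fk.py; python3 - <<'E'
from h import *
h=.02
delta(cov(160,4.5,62,h),P(h,.12))
c=get_calibration("wrist")
im=grab_frame("wrist");cv2.imwrite("pics/wrist7.png",im[:,:,::-1])
for a in(0,.03,.06,.1):print(a,proj(c,cov(170,0,105,a)).round(),proj(c,cov(85,0,105,a)).round())
E
```

```text
clock: 11.45
eef_pos: [525.9, 32.6, 119.0]
tcp_rot: [1.694, 0.014, -0.178]
contact_force: [0.1, 0.9, -0.4]
opening: 0.447
grasp_force: 0.0
t 11.45 inc [-94.8  62.8 119. ] q [ 0.56  0.98  1.58 -0.86  1.83  2.7 ] F [ 0.1  0.9 -0.4] op 0.45
shift now [-0.1 -0.7  0.9] turn [-0.004  0.002 -0.006] shift after turn [-0.1 -0.7  0.9]
0 [246. 334.] [241. 116.]
0.03 [258. 335.] [249. 116.]
0.06 [271. 336.] [257. 116.]
0.1 [288. 336.] [267. 115.]
```

View pics/wrist7.png

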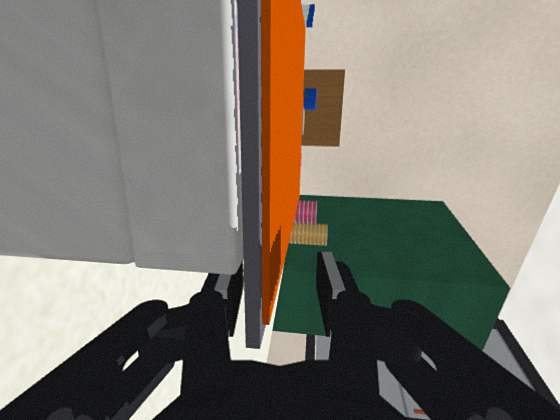

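The cover lies flat on the rim (inner face at column ~245, matching the 0 rad prediction) and the contact force is zero. Both fingers are free, so I'll drop slightly and withdraw sideways.

```bash
python3 -m creep '[{"x":0,"y":-3,"z":0,"rx":0,"ry":0,"rz":0,"hand":38},{"x":0,"y":0,"z":-20,"rx":0,"ry":0,"rz":0,"hand":38},{"x":0,"y":0,"z":-30,"rx":0,"ry":0,"rz":0,"hand":38},{"x":0,"y":0,"z":-30,"rx":0,"ry":0,"rz":0,"hand":38},{"x":0,"y":0,"z":-30,"rx":0,"ry":0,"rz":0,"hand":38},{"x":0,"y":20,"z":-30,"rx":0,"ry":0,"rz":0,"hand":38},{"x":0,"y":30,"z":0,"rx":0,"ry":0,"rz":0,"hand":38},{"x":0,"y":30,"z":0,"rx":0,"ry":0,"rz":0,"hand":38},{"x":0,"y":0,"z":0,"rx":0,"ry":0,"rz":0,"hand":38},{"x":0,"y":0,"z":0,"rx":0,"ry":0,"rz":0,"hand":38}]'
python3 - <<'E'
from h import *
a=grab_frame("scene");b=grab_frame("top")
cv2.imwrite("pics/end.png",np.hstack([cv2.resize(a[100:340,120:440],(400,300)),cv2.resize(b[60:300,180:500],(400,300))])[:,:,::-1])
t0=np.load("top.npy");print(np.abs(t0[180:230,410:460].astype(int)-b[180:230,410:460]).mean(),np.abs(t0[135:190,200:252].astype(int)-b[135:190,200:252]).mean())
E
```

```text
clock: 12.75
eef_pos: [550.1, 160.4, 212.4]
tcp_rot: [1.695, 0.014, -0.178]
contact_force: [1.2, -0.6, 0.3]
opening: 0.446
grasp_force: 0.0
25.627333333333333 5.513519813519814
```

View pics/end.png

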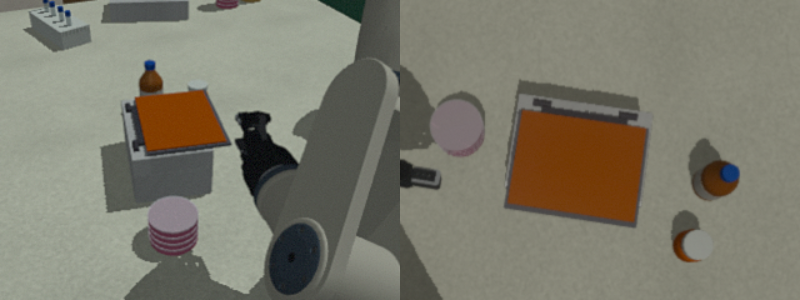

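The cover lies shut on the housing, the hand is clear, and the dishes (458,128), bottle (718,178) and jar (692,245) stand where they were. Handing in.

```bash
python3 -c "
from rig import *
print(sign_off())"
```

```text
the job is handed in; nothing more can be done
None
```

I closed the cover: tipped it from behind, caught it on the front finger at about 0.94 rad, lowered it until it lay flat, withdrew the hand, and handed the job in at about 13 s; the bystanders look unmoved, but the hand-in returned no verdict.

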